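Space and press the loose tile of a pot stand

ROBOT

A 6-joint arm with a two-finger parallel gripper is mounted at the origin on a cart in front of the work surface, level with it; the furniture and walls round the work are solid. World frame = base frame: x ahead of the robot, y to its left, z up, the work surface at z = 0. Lengths are in m, angles in rad, forces in N, time in s.
With the tool pointing down it reaches from about 0.425 to 0.95 m from the base axis. Payload 3.5 kg.
Tool frame: the origin (TCP) lies midway between the tips of the shut fingers; the grasp point (between the pads) lies 19 mm behind it (ctrl.hold_point_z is the distance from the TCP to the grasp point, in m); z points along the fingers, y is the line along which they close (so a half turn about z gives the same grasp; the last joint's range is limited). The gripper opens to 85 mm and grips with 20 to 120 N. Pads are 22 mm wide; open, the fingers measure 114 mm over their backs; the gripper's body (76 mm by 85 mm) begins 54 mm behind the grasp point. The pads swing forward as they close: fully open they stand 13 mm farther back than shut.
Start: joints at [1.158, 0.286, 1.577, -0, 1.279, -0.15], TCP at [0.175, 0.652, 0.231] pointing down, gripper open.
Joint ranges: [-2.77, 2.77], [-0.9, 2.22], [0.21, 2.48], [-1.53, 4.67], [0.24, 2.81], [-2.84, 2.84]. Speed limits (rad/s): [2.79, 2.79, 3.14, 3.14, 3.14, 3.14].

INTERFACE

Orientations are given as a unit quaternion [x, y, z, w].
In Python, from plant import readout, cams, sign_off, ctrl gives the robot as it stands. The module is installed in compiled form; this text tells all that it offers.
- The arm moves only by the tool step_arm, never from a script. Its argument "increments" is a list of rows, each a list of 2 entries, a list of its own where there are three numbers: the shift along the world's x, y, z in mm, then the turn, a rotation vector about the world's x, y, z in rad. In form: [[[x, y, z], [rx, ry, rz]], ...]. A call has 1 to 8 rows; each row shifts and turns the commanded pose from where the row before left it; what a row does not reach is not made up. A row lasts 1/12 s, in which the tool goes at most 41.7 mm and 7.16 degrees, less where a joint would pass 70% of its speed; a pose out of reach is approached as far as the arm can. A call is refused whole if a number of a shift passes 41.7 or a number of a turn 0.125, either way. A call with a gripper value outside its range is refused whole. "fingers" is the opening, from -1 (shut) to 1 (fully open), set as the call begins (left out, the last holds). The fingers move at their own pace and stop on an object; "grip_force" is the grip in N (left out, the last holds). Time passes only in rows, so rows that do not move let the fingers close. It gives the time, the measured TCP pose, the force, the opening and the grip force at its end, in the units of the state.
- readout.get_state(): the state, without advancing time (a new reading comes with each control period).
- cams.read_camera(name): name is "scene" or "top"; returns the picture (480x640x3 uint8, red, green, blue); there is no depth.
- cams.get_calibration(name): a dict with "fx", "fy", "cx", "cy" (pixels), "distortion" ([k1, k2, p1, p2, k3] as OpenCV has them; the pictures are not rectified), "eye" and "rotation" of the camera in the world. Camera axes: x right, y up, looking along -z (the intrinsics and any distortion apply to the point x, -y, -z); pixel columns grow to the right and rows downward; lengths in m; the calibration is good to about 2 mm. A picture is of the moment at which its call begins. get_calibration takes no time and is no camera call.
- sign_off(): hands the job in; it is judged then, once.
The state is a dict: "time": time; "qpos": joint angles; "dq": joint speeds; "joint_efforts": joint torques, N m; "eef_pos": TCP position; "tcp_rot": TCP orientation; "contact_force": force on the tool from outside, world axes, zero at the start; "wrist_torque": the same for the moment, N m; "opening": opening from 0.0 (shut) to 1.0 (fully open); "finger_force": force on a finger pad.
Only numpy, scipy, OpenCV 4.12 (cv2) and the standard library are available. Lean on these libraries where they do the work, as an engineer would, in place of code of your own. Each camera call takes 0.05 s, during which the arm holds its last target. There are 200 camera calls.

TASK

The middle tile of the tiled pot stand is being re-set and stands proud on its springy bed. Take the spacer from its wooden holder, slide it fully down into the one joint beside the loose tile that is wide enough for it (do not force it at the tight joint) and let go of it there; then press the loose tile down with the fingertips until it is flush with its neighbours, firmly but not so hard that it cracks. Finish while still holding the tile pressed flush, with the spacer in place and the spice jar, the black-lidded jar and the tea box left where they stand.

Things in the scene. Friction and masses are not known exactly. Their poses are not given: they have to be found in the camera images.
- pot_stand: Fixed pale wooden tray, 106 (x) x 272 (y) mm, left of the sink, three white tiles in a row along its y. Origin: centre of its underside, on the work surface. The bed under tiles and spacer is 14 mm above it. Rails 12 mm high line the long sides (inner faces x = +-44 mm), flush with the seated tiles; ends open. Tile centres: loose at y = 0, outer ones at y = +88 and -88 mm, their tops at 26 mm.
- loose_tile: Middle tile, white ceramic 84 x 84 x 12 mm; origin: centre of its underside; axes as the pot stand's. Slides only up and down; now 8 mm proud: underside 22, top 34 mm above the pot stand's origin. A spring lifts it (1.5 N at first, 7.5 N when flush, springs back if let go); it stops on the bed exactly flush (underside 14, top 26 mm). Cracks above 60 N.
- full_tile: Fixed outer tile of full width, 84 x 84 x 12 mm, origin at the centre of its underside, on the side of the pot stand (+y or -y, changes) where the cut tile is not. The joint between it and the loose tile is only 4 mm wide: the tight one.
- cut_tile: Fixed outer tile cut narrower, 84 (x) x 68 (y) x 12 mm, origin at the centre of its underside; at y = +88 or -88 mm of the pot stand (changes). Between it and the loose tile is the wide joint for the spacer: 12 mm wide, 88 mm long between the rails, centre at x = 0 and 48 mm from the pot stand's centre line y = 0 towards this tile.
- spacer: Loose white plastic spacer, 56 mm high, 50 mm long (x), 40 g, upright in the holder, axes as the holder's. Origin: centre of its underside. Below 26 mm height a blade 8 mm thick (y), its lowest 4 mm narrowed to 5 mm; from 26 to 56 mm a grip 14 mm thick with small ribs. When seated it stands on the bed, its x along the pot stand's x.
- holder: Fixed wooden block, 80 (x) x 56 (y) x 22 mm, right of the sink, with a slot 53 x 11 mm along its x axis, 14 mm deep, in which the spacer stands (its underside 8 mm above the work surface). Origin: centre of its underside.
- spice_jar: Spice jar with green cap, 46 mm wide, 106 mm high, behind the pot stand, origin at the centre of its underside; bystander.
- jar_honey: Glass jar with black lid, 62 mm wide, 86 mm high, origin at the centre of its underside; bystander.
- tea_box: Dark tea box, 66 x 107 x 115 mm, behind the holder, origin at the centre of its underside; bystander.
Things that resemble listed ones, but are neither listed nor needed, are in the scene too. Several things have the shape of the spacer; the one meant has the colours described above.

How it is judged:
On the way, in this order (a step that is already met when the one before it is completed fails the run):
1. the spacer is lifted out of the holder (z of spacer in the frame of holder above 0.03 m and contact force between the fingers and spacer above 0.5 N), for 0.1 s.
2. the spacer stands fully down in the wide joint, let go (z of spacer in the frame of pot_stand below 0.0165 m and angle between spacer's own z axis and vertical below 0.12 rad and horizontal distance between spacer and cut_tile below 0.05 m and horizontal distance between spacer and loose_tile below 0.056 m and contact force between the fingers and spacer below 0.2 N), for 0.2 s.
At the end, for the whole second after the job is handed in: The spacer stands on the bed of the wide joint between the loose and the cut tile (within 2.5 mm of the bed, upright within 7 degrees), and the fingers hold the loose tile down (more than 4 N) within 1.5 mm of flush (z of spacer in the frame of pot_stand below 0.0165 m and angle between spacer's own z axis and vertical below 0.12 rad and horizontal distance between spacer and cut_tile below 0.05 m and horizontal distance between spacer and loose_tile below 0.056 m and z of loose_tile in the frame of pot_stand below 0.0155 m and contact force between the fingers and loose_tile above 4 N); the arm keeps its last pose, push and grip.
It fails at once if the spacer is forced at the tight joint (more than 8 N against the full tile) (contact force between spacer and full_tile above 8 N).
It fails at once if the loose tile is pressed so hard that it cracks (more than 60 N) (contact force between anything else and loose_tile above 60 N).
It fails at once if the spice jar, the black-lidded jar or the tea box is moved more than 30 mm (distance of any of jar_honey, spice_jar, tea_box from where it was at the start of the episode above 0.03 m).
It also fails if it takes over 42 s, if anything falls off the work surface, if the arm or the gripper's body presses on something with over 40 N, if the wrist force passes 120 N, or if a joint passes its speed limit or range.

## Working session

There is one attempt and no reset: what is moved stays moved. The work goes in short steps, Python scripts to look and compute and a tool call to move; the robot and the scene stay as the last step left them, time stands still between calls to the robot, and variables do not carry over. Pictures are saved under pics/ and viewed, at most 10 in all, crops included, and the job is handed in when it is done.

Besides the shell and the picture viewer there is one more tool, called after "Call:" in YAML: its name, and indented under it one key for each argument. step_arm: Moves the arm, as the interface text tells. Its arguments: {"type":"object","properties":{"increments":{"type":"array","items":{"type":"array"}},"fingers":{"type":"number"},"grip_force":{"type":"number"}},"required":["increments"]}

```bash
mkdir -p pics; cat > h.py <<'E'
import numpy as np, cv2
from plant import readout, cams, ctrl
def cal(n):
    c=cams.get_calibration(n); K=np.array([[c['fx'],0,c['cx']],[0,c['fy'],c['cy']],[0,0,1.]])
    return K,np.array(c['distortion'],float),np.array(c['eye'],float),np.array(c['rotation'],float)
def ray(n,uv):
    K,d,e,R=cal(n); p=cv2.undistortPoints(np.array(uv,float).reshape(-1,1,2),K,d).reshape(-1,2)
    v=np.c_[p[:,0],-p[:,1],-np.ones(len(p))]@R.T
    return e,v
def plane(n,uv,z):
    e,v=ray(n,uv); return e+v*((z-e[2])/v[:,2])[:,None]
def proj(n,P):
    K,d,e,R=cal(n); q=(np.array(P,float).reshape(-1,3)-e)@R; q=q*[1,-1,-1]
    return cv2.projectPoints(q,np.zeros(3),np.zeros(3),K,d)[0].reshape(-1,2)
def snap(n,f):
    im=cams.read_camera(n)[:,:,::-1].copy(); cv2.imwrite('pics/'+f,im); return im
E
python3 - <<'E'
from h import *
for n in('scene','top'):
    snap(n,n+'0.png'); print(n,cal(n)[0].round(1).tolist(),cal(n)[1],cal(n)[2],cal(n)[3].round(3).tolist())
s=readout.get_state(); print({k:np.round(v,3).tolist() for k,v in s.items()}, ctrl.hold_point_z)
E
```

```text
scene [[501.7, 0.0, 320.8], [0.0, 501.7, 239.6], [0.0, 0.0, 1.0]] [-0.05521816  0.          0.          0.          0.        ] [-0.69110185 -0.31271678  0.66246237] [0.43, -0.316, -0.504, 0.68]
top [[600.2, 0.0, 313.1], [0.0, 600.2, 241.7], [0.0, 0.0, 1.0]] [-0.0130958  0.         0.         0.         0.       ] [0.0952761  0.11436983 1.64101131] [-0.081, 0.099, 0.778, -0.615]
{'time': 0.1, 'qpos': [1.158, 0.287, 1.578, 0.0, 1.279, -0.15], 'dq': [0.0, 0.0, -0.004, 0.0, -0.001, 0.0], 'joint_efforts': [0.001, -40.73, -29.37, -0.0, 0.003, 0.0], 'eef_pos': [0.175, 0.651, 0.23], 'tcp_rot': [0.131, 0.991, -0.001, -0.0], 'contact_force': [-0.338, -0.697, -0.137], 'wrist_torque': [0.001, -0.003, 0.003], 'finger_force': 0.0, 'opening': 0.997} 0.0187
```

View pics/scene0.png

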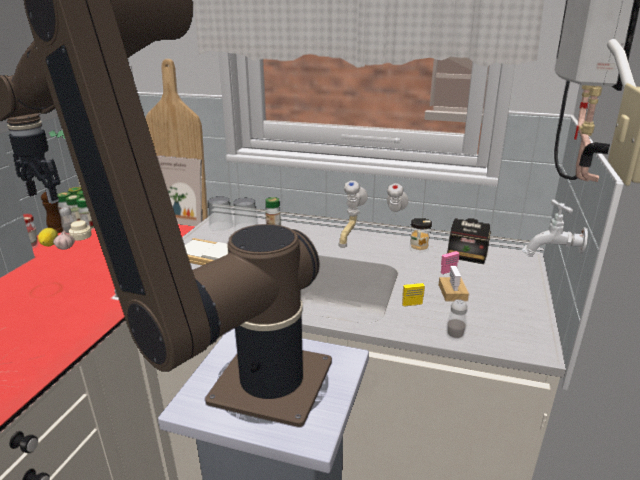

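View pics/top0.png

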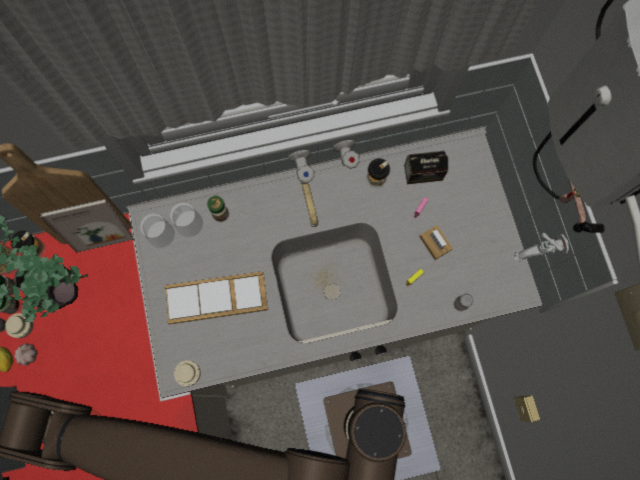

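The scene view shows the white spacer in its wooden holder near (455,280), with the tea box behind it at (469,240). The pot stand is partly hidden at (205,250).

The top view shows the pot stand at (215,297), with the narrower cut tile on its right end at (248,293), towards the sink. The holder with the white spacer is at (436,241).

Could be taken for the spacer: the pink piece at top (421,206), the yellow piece at (416,276) and the white one at (438,239). I choose the white one in the holder.

```bash
sed -i "s/^import numpy.*/&\nfrom scipy.spatial.transform import Rotation as Rot/; s/np.array(c\['rotation'\],float)$/Rot.from_quat(c['rotation']).as_matrix()/" h.py
python3 - <<'E'
from h import *
im=cv2.imread('pics/top0.png'); sc=cv2.imread('pics/scene0.png')
a=cv2.resize(im[217:267,406:466],(480,400),interpolation=cv2.INTER_CUBIC)
b=cv2.resize(im[265:330,155:275],(738,400),interpolation=cv2.INTER_CUBIC)
c=cv2.resize(sc[245:305,435:475],(267,400),interpolation=cv2.INTER_CUBIC)
top=np.hstack([a,c]); cv=np.zeros((600,800,3),np.uint8)
t=cv2.resize(top,(374*2,400)); 
cv[:300,:560]=cv2.resize(top,(560,300)); cv[300:,:554]=cv2.resize(b,(554,300)); cv2.imwrite('pics/crop.png',cv)
# stand: wood colour in hsv
hsv=cv2.cvtColor(im,cv2.COLOR_BGR2HSV)
print('wood px',hsv[318,200],hsv[251,437],'tile',hsv[300,185],'spacer',hsv[239,438],'counter',hsv[340,200])
m=cv2.inRange(hsv,(8,70,60),(28,255,255)); 
for nm,(x0,y0,x1,y1) in dict(stand=(155,262,280,332),holder=(412,220,460,266)).items():
    s=np.zeros_like(m); s[y0:y1,x0:x1]=m[y0:y1,x0:x1]
    r=cv2.minAreaRect(cv2.findNonZero(s)); print(nm,r,cv2.boxPoints(r).round(1).tolist())
    print(plane('top',cv2.boxPoints(r),.026 if nm=='stand' else .022).round(4).tolist(), plane('top',[r[0]],.026 if nm=='stand' else .022).round(4))
w=cv2.inRange(hsv,(0,0,185),(180,40,255))
for nm,(x0,y0,x1,y1),z in (('tiles',(160,268,275,328),.026),('spacer',(412,220,460,266),.056+.008)):
    s=np.zeros_like(w); s[y0:y1,x0:x1]=w[y0:y1,x0:x1]
    for c in cv2.findContours(s,0,2)[0]:
        if cv2.contourArea(c)>15:
            r=cv2.minAreaRect(c); print(nm,np.round(r[0],1),np.round(r[1],1),round(r[2],1),plane('top',[r[0]],z).round(4))
E
```

```text
wood px [ 18 116 139] [ 18 119 139] tile [  0   0 188] spacer [  0   0 169] counter [ 23   8 129]
stand ((214.90997314453125, 297.3699645996094), (38.890872955322266, 101.54053497314453), 81.8698959350586) [[161.89999389648438, 285.29998779296875], [262.3999938964844, 270.8999938964844], [267.8999938964844, 309.3999938964844], [167.39999389648438, 323.79998779296875]]
[[0.4858, 0.4527, 0.026], [0.4611, 0.1766, 0.026], [0.3537, 0.1845, 0.026], [0.3785, 0.4561, 0.026]] [[0.4194 0.3178 0.026 ]]
holder ((435.5384216308594, 241.8076629638672), (29.67646026611328, 21.0786075592041), 56.3099365234375) [[418.5, 235.3000030517578], [436.1000061035156, 223.60000610351562], [452.5, 248.3000030517578], [435.0, 260.0]]
[[0.46, -0.2694, 0.022], [0.4813, -0.3267, 0.022], [0.4019, -0.351, 0.022], [0.3812, -0.2942, 0.022]] [[ 0.4308 -0.3103  0.022 ]]
tiles [182.8 301.5] [27.7 29.1] 81.9 [[0.4286 0.4049 0.026 ]]
tiles [214.2 296.3] [28.1 29.3] 82.4 [[0.4226 0.319  0.026 ]]
tiles [247.  292.2] [28.  23.1] 82.9 [[0.4129 0.2299 0.026 ]]
spacer [439.1 237.4] [15.3  2.5] 56.3 [[ 0.4317 -0.3123  0.064 ]]
```

View pics/crop.png

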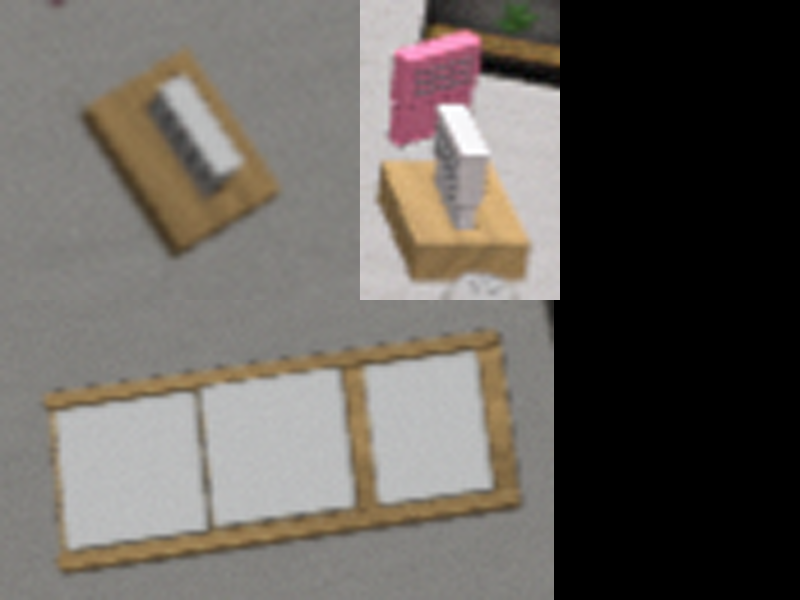

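The crop confirms it: the white ribbed spacer stands upright in the holder, with its long axis along the slot. Pink and yellow are decoys. The wide joint is the one on the right, towards the sink. Next I move to above the spacer, staying high to clear the faucet.

Call:
step_arm:
  increments:
    - [[20,-29,13],[0,0,-0.086]]
    - [[20,-29,13],[0,0,-0.086]]
    - [[20,-29,13],[0,0,-0.086]]
    - [[20,-29,13],[0,0,-0.086]]
    - [[20,-29,13],[0,0,-0.086]]
    - [[20,-29,13],[0,0,-0.086]]
    - [[20,-29,13],[0,0,-0.086]]
    - [[20,-29,13],[0,0,-0.086]]

```text
time: 0.77
eef_pos: [0.3357, 0.4181, 0.3354]
tcp_rot: [0.459, 0.888, -0.0, -0.0]
contact_force: [2.0, 1.1, 0.1]
opening: 1.001
finger_force: 0.0
```

Call:
step_arm:
  increments:
    - [[20,-29,13],[0,0,-0.086]]
    - [[20,-29,13],[0,0,-0.086]]
    - [[20,-29,13],[0,0,-0.086]]
    - [[20,-29,13],[0,0,-0.086]]
    - [[9,-34,0],[0,0,-0.086]]
    - [[9,-34,0],[0,0,-0.086]]
    - [[9,-34,0],[0,0,-0.086]]
    - [[9,-34,0],[0,0,-0.086]]

```text
time: 1.43
eef_pos: [0.4512, 0.1662, 0.3869]
tcp_rot: [0.732, 0.681, -0.0, -0.0]
contact_force: [1.2, 0.5, -0.7]
opening: 0.999
finger_force: 0.0
```

Call:
step_arm:
  increments:
    - [[9,-34,0],[0,0,-0.086]]
    - [[9,-34,0],[0,0,-0.086]]
    - [[9,-34,0],[0,0,-0.086]]
    - [[9,-34,0],[0,0,-0.086]]
    - [[9,-34,0],[0,0,-0.086]]
    - [[-8,-35,0],[0,0,-0.086]]
    - [[-8,-35,0],[0,0,-0.086]]
    - [[-8,-35,0],[0,0,-0.086]]

```text
time: 2.1
eef_pos: [0.4716, -0.1087, 0.3866]
tcp_rot: [0.919, 0.394, -0.0, -0.0]
contact_force: [1.3, -0.2, -0.0]
opening: 1.0
finger_force: 0.0
```

Call:
step_arm:
  increments:
    - [[-6.5,-34,0],[0,0,-0.085]]
    - [[-6.5,-34,0],[0,0,-0.085]]
    - [[-6.5,-34,0],[0,0,-0.085]]
    - [[-6.5,-34,0],[0,0,-0.085]]
    - [[-6.5,-34,0],[0,0,-0.085]]
    - [[-6.5,-33,0],[0,0,-0.085]]
    - [[0,0,-40],[0,0,0]]
    - [[0,0,-40],[0,0,0]]

```text
time: 2.77
eef_pos: [0.4335, -0.3131, 0.3089]
tcp_rot: [0.989, 0.15, 0.002, 0.003]
contact_force: [-0.4, -0.2, -0.8]
opening: 1.003
finger_force: 0.0
```

Call:
step_arm:
  increments:
    - [[0,0,-40],[0,0,0]]
    - [[0,0,-40],[0,0,0]]
    - [[0,0,-40],[0,0,0]]
    - [[0,0,-30],[0,0,0]]
    - [[0,0,0],[0,0,0]]
    - [[0,0,0],[0,0,0]]

```text
time: 3.27
eef_pos: [0.4323, -0.3092, 0.1555]
tcp_rot: [0.988, 0.152, -0.001, -0.002]
contact_force: [0.5, 0.7, 0.9]
opening: 0.997
finger_force: 0.0
```

```bash
python3 - <<'E'
from h import *
s=readout.get_state(); p=s['eef_pos']; a=Rot.from_quat(s['tcp_rot']).as_matrix(); print(p,a.round(4).tolist(),'tool y deg',np.degrees(np.arctan2(a[1,1],a[0,1])))
im=cv2.imread('pics/top0.png'); g=im[:,:,1].astype(float)
# spacer top face: half-level threshold
b=cv2.resize(im[220:262,410:462],None,fx=8,fy=8,interpolation=cv2.INTER_CUBIC)
gr=cv2.cvtColor(b,cv2.COLOR_BGR2HSV); m=((gr[:,:,2]>165)&(gr[:,:,1]<60)).astype(np.uint8)
c=max(cv2.findContours(m,0,2)[0],key=cv2.contourArea); r=cv2.minAreaRect(c)
f=lambda q:(np.array(q)-3.5)/8+[410,220]
box=f(cv2.boxPoints(r)); P=plane('top',box,.064); print('spacer',P.round(4).tolist(),P.mean(0), [np.linalg.norm(P[i]-P[i-1]).round(4) for i in range(2)])
for i in range(2): d=P[i]-P[i-1]; print(np.degrees(np.arctan2(d[1],d[0])))
# stand tiles
o=[155,262]; b=cv2.resize(im[262:332,155:280],None,fx=8,fy=8,interpolation=cv2.INTER_CUBIC)
gr=cv2.cvtColor(b,cv2.COLOR_BGR2HSV); m=((gr[:,:,2]>150)&(gr[:,:,1]<55)).astype(np.uint8)
for c in cv2.findContours(m,0,2)[0]:
    if cv2.contourArea(c)>20000:
        r=cv2.minAreaRect(c); box=(cv2.boxPoints(r)-3.5)/8+o; z=.034 if 205<box[:,0].mean()<225 else .026
        P=plane('top',box,z); print('tile',z,P.mean(0).round(4),P[:,:2].round(4).tolist(),[np.linalg.norm(P[i]-P[i-1]).round(4) for i in range(2)])
sc=snap('scene','s1.png'); tp=snap('top','t1.png')
cv2.imwrite('pics/c1.png',np.hstack([cv2.resize(sc[200:320,390:510],(400,400),interpolation=2),cv2.resize(tp[190:290,390:490],(400,400),interpolation=2)]))
E
```

```text
[ 0.43230268 -0.30915064  0.15554343] [[0.9539, 0.3001, -0.0034], [0.3001, -0.9539, 0.0036], [-0.0022, -0.0045, -1.0]] tool y deg -72.53829845968947
spacer [[0.453, -0.2995, 0.064], [0.4575, -0.3116, 0.064], [0.4109, -0.3259, 0.064], [0.4065, -0.3139, 0.064]] [ 0.43197612 -0.31269692  0.064     ] [np.float64(0.0486), np.float64(0.0129)]
17.193886401561823
-69.6550558612886
tile 0.026 [0.4287 0.4051 0.026 ] [[0.475, 0.4468], [0.4664, 0.3594], [0.3824, 0.3641], [0.3911, 0.4503]] [np.float64(0.084), np.float64(0.0878)]
tile 0.034 [0.4215 0.3171 0.034 ] [[0.4676, 0.3578], [0.4598, 0.2718], [0.3753, 0.2769], [0.3832, 0.3619]] [np.float64(0.0845), np.float64(0.0864)]
tile 0.026 [0.4132 0.2296 0.026 ] [[0.459, 0.2608], [0.4512, 0.1911], [0.3674, 0.1988], [0.3751, 0.2677]] [np.float64(0.0841), np.float64(0.0702)]
```

View pics/c1.png

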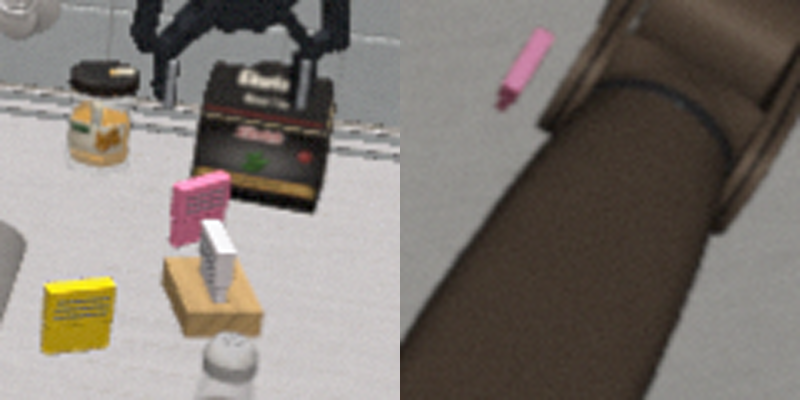

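The scene crop shows the open gripper centred above the white spacer at crop (218,245). The top view is hidden by the arm. Now I descend and grasp.

Call:
step_arm:
  increments:
    - [[0,-3.5,-30],[0,0,0]]
    - [[0,0,-30],[0,0,0]]
    - [[0,0,-30],[0,0,0]]
    - [[0,0,-20],[0,0,0]]
    - [[0,0,-10],[0,0,0]]
    - [[0,0,0],[0,0,0]]
    - [[0,0,0],[0,0,0]]

```text
time: 3.95
eef_pos: [0.4346, -0.315, 0.0394]
tcp_rot: [0.988, 0.152, 0.001, 0.001]
contact_force: [0.5, 0.2, 0.4]
opening: 0.999
finger_force: 0.0
```

Call:
step_arm:
  increments:
    - [[0,0,0],[0,0,0]]
    - [[0,0,0],[0,0,0]]
    - [[0,0,0],[0,0,0]]
    - [[0,0,0],[0,0,0]]
    - [[0,0,0],[0,0,0]]
    - [[0,0,0],[0,0,0]]
    - [[0,0,0],[0,0,0]]
    - [[0,0,0],[0,0,0]]
  fingers: -1
  grip_force: 30

```text
time: 4.62
eef_pos: [0.4334, -0.3138, 0.0377]
tcp_rot: [0.988, 0.152, 0.0, 0.0]
contact_force: [0.6, 0.7, 1.9]
opening: 0.16
finger_force: 33.8
```

Call:
step_arm:
  increments:
    - [[0,0,20],[0,0,0]]
    - [[0,0,30],[0,0,0]]
    - [[0,0,40],[0,0,0]]
    - [[0,0,40],[0,0,0]]
    - [[0,0,40],[0,0,0]]
    - [[0,0,40],[0,0,0]]
    - [[0,0,40],[0,0,0]]
    - [[0,0,30],[0,0,0]]

```text
time: 5.28
eef_pos: [0.4336, -0.3139, 0.3211]
tcp_rot: [0.988, 0.152, 0.001, 0.002]
contact_force: [0.6, -0.3, 0.2]
opening: 0.159
finger_force: 33.4
```

Call:
step_arm:
  increments:
    - [[7,35,0],[0,0,0]]
    - [[7,35,0],[0,0,0]]
    - [[7,35,0],[0,0,0]]
    - [[7,35,0],[0,0,0]]
    - [[7,35,0],[0,0,0]]
    - [[7,35,0],[0,0,0]]
    - [[7,35,0],[0,0,0]]
    - [[7,35,0],[0,0,0]]

```text
time: 5.95
eef_pos: [0.4891, -0.0319, 0.3169]
tcp_rot: [0.988, 0.152, -0.0, -0.0]
contact_force: [0.6, 0.2, -0.1]
opening: 0.157
finger_force: 33.4
```

Call:
step_arm:
  increments:
    - [[7,35,0],[0,0,-0.05]]
    - [[-10,34,0],[0,0,-0.05]]
    - [[-10,34,0],[0,0,-0.05]]
    - [[-10,34,0],[0,0,-0.05]]
    - [[-10,34,0],[0,0,-0.05]]
    - [[-10,34,0],[0,0,-0.05]]
    - [[-10,34,0],[0,0,-0.05]]
    - [[-10,34,0],[0,0,-0.04]]

```text
time: 6.62
eef_pos: [0.4253, 0.2408, 0.3169]
tcp_rot: [0.999, -0.044, -0.0, 0.0]
contact_force: [0.9, 0.2, -0.1]
opening: 0.158
finger_force: 33.4
```

Call:
step_arm:
  increments:
    - [[-9,27,0],[0,0,0]]
    - [[0,0,-30],[0,0,0]]
    - [[0,0,-40],[0,0,0]]
    - [[0,0,-40],[0,0,0]]
    - [[0,0,-40],[0,0,0]]
    - [[0,0,0],[0,0,0]]
    - [[0,0,0],[0,0,0]]

```text
time: 7.2
eef_pos: [0.4155, 0.2656, 0.1651]
tcp_rot: [0.999, -0.043, -0.003, 0.001]
contact_force: [0.8, 0.1, 1.5]
opening: 0.156
finger_force: 33.4
```

```bash
python3 - <<'E'
from h import *
s=readout.get_state(); p=s['eef_pos']; a=Rot.from_quat(s['tcp_rot']).as_matrix(); print(p,a.round(4).tolist(),'tool y deg',np.degrees(np.arctan2(a[1,1],a[0,1])))
sc=snap('scene','s2.png'); tp=snap('top','t2.png')
cv2.imwrite('pics/c2.png',np.hstack([cv2.resize(sc[180:300,150:270],(400,400),interpolation=2),cv2.resize(tp[240:340,170:270],(400,400),interpolation=2)]))
E
```

```text
[0.41549283 0.26563    0.16505952] [[0.9964, -0.0851, -0.0061], [-0.0851, -0.9964, -0.0023], [-0.0059, 0.0028, -1.0]] tool y deg -94.88126957753389
```

View pics/c2.png

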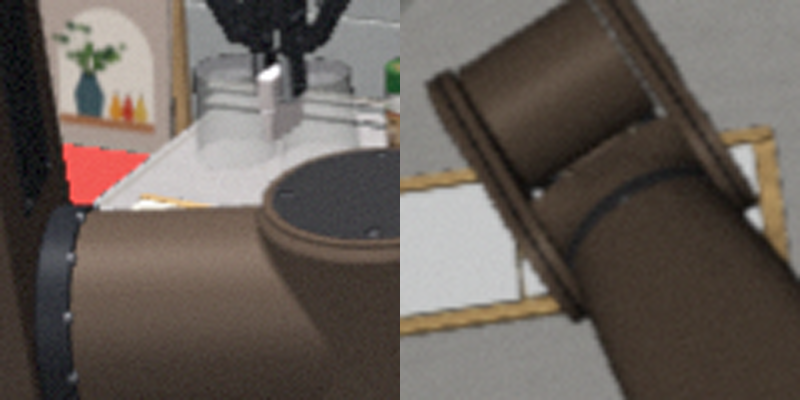

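The scene crop shows the spacer held upright at crop (268,100). In the top view the arm hides the joint. I hold for a few rows to get settled readings before inserting.

Call:
step_arm:
  increments:
    - [[0,0,-40],[0,0,0]]
    - [[0,0,-30],[0,0,0]]
    - [[0,0,0],[0,0,0]]
    - [[0,0,0],[0,0,0]]
    - [[0,0,0],[0,0,0]]

```text
time: 7.72
eef_pos: [0.4198, 0.2672, 0.1008]
tcp_rot: [0.999, -0.043, 0.003, -0.001]
contact_force: [0.0, 0.2, -0.0]
opening: 0.157
finger_force: 33.4
```

Call:
step_arm:
  increments:
    - [[0,0,0],[0,0,0]]

```text
time: 7.8
eef_pos: [0.4198, 0.2673, 0.1009]
tcp_rot: [0.999, -0.043, 0.003, -0.001]
contact_force: [-0.3, 0.5, 0.4]
opening: 0.157
finger_force: 33.4
```

Call:
step_arm:
  increments:
    - [[0,0,0],[0,0,0]]

```text
time: 7.88
eef_pos: [0.4193, 0.2671, 0.1002]
tcp_rot: [0.999, -0.043, 0.002, -0.001]
contact_force: [-0.6, -0.0, -0.4]
opening: 0.156
finger_force: 33.4
```

```bash
python3 - <<'E'
from h import *
s=readout.get_state(); print(s['eef_pos'],s['contact_force'],s['tcp_rot'])
for k in range(2):
    sc=snap('scene','s3%d.png'%k); s=readout.get_state(); print(s['eef_pos'],s['tcp_rot'])
P=s['eef_pos']+np.array([0,0,-.0297])
print('proj spacer bottom/top',proj('scene',[P,P+[0,0,.056]]).round(1))
hsv=cv2.cvtColor(sc,cv2.COLOR_BGR2HSV)
cv2.imwrite('pics/c3.png',cv2.resize(sc[190:260,195:275],(800,700)[:1]+(600,),interpolation=2))
E
```

```text
[0.41925526 0.26706777 0.10022592] [-0.64596928 -0.04187785 -0.43128154] [ 0.99908981 -0.04257308  0.0024441  -0.00105637]
[0.41881217 0.26690256 0.09965162] [ 9.99091651e-01 -4.25600698e-02  1.95330118e-03 -8.34968939e-04]
[0.41842374 0.26675819 0.09912418] [ 9.99092600e-01 -4.25592535e-02  1.50721671e-03 -6.44865926e-04]
proj spacer bottom/top [[237.5 241.3]
 [236.  222.5]]
```

View pics/c3.png

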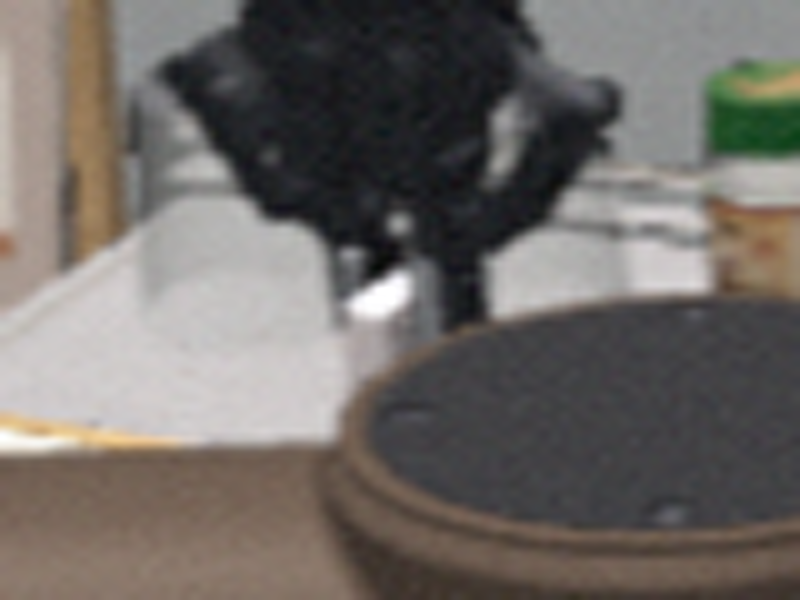

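The scene crop shows the top face of the held spacer at crop (345–410, 265–320), which is about px (229–236, 221–227). I compare its corners with the prediction from the TCP.

```bash
python3 - <<'E'
from h import *
s=readout.get_state(); print(s['eef_pos'])
sc=cv2.imread('pics/s31.png'); b=cv2.resize(sc[215:235,222:246],None,fx=10,fy=10,interpolation=2)
v=b.min(2); m=(v>205).astype(np.uint8); c=max(cv2.findContours(m,0,2)[0],key=cv2.contourArea)
q=cv2.approxPolyDP(c,4,True)[:,0]; print('bright top face px',((q-4.5)/10+[222,215]).round(1).tolist())
P=np.array([.4184,.2668,.0991-.0297+.056]); x=np.array([.9964,-.0853,0]); y=np.array([.0853,.9964,0])
# spacer sat 1.0 mm to -slot-x of TCP at grasp
for sx,sy in((-1,1),(-1,-1),(1,-1),(1,1)): print(sx,sy,proj('scene',P-.001*x+sx*.025*x+sy*.007*y).round(1))
print('per 1mm y',(proj('scene',P+.01*y)-proj('scene',P))/10)
E
```

```text
[0.41842374 0.26675819 0.09912418]
bright top face px [[235.2, 222.2], [234.2, 221.8], [230.2, 224.2], [229.6, 225.0], [230.2, 226.2], [232.0, 226.6], [233.8, 225.6], [235.2, 223.8]]
-1 1 [[228.6 225.8]]
-1 -1 [[233.2 226.6]]
1 -1 [[242.7 219.6]]
1 1 [[238.3 218.8]]
per 1mm y [[-0.32292859 -0.05427291]]
```

Prediction and picture agree within a pixel. I shift +2 mm in y and descend in stages, watching the force.

Call:
step_arm:
  increments:
    - [[0,2,-15],[0,0,0]]
    - [[0,0,-15],[0,0,0]]
    - [[0,0,0],[0,0,0]]
    - [[0,0,0],[0,0,0]]
    - [[0,0,0],[0,0,0]]
    - [[0,0,0],[0,0,0]]
    - [[0,0,0],[0,0,0]]

```text
time: 8.57
eef_pos: [0.4181, 0.2686, 0.0684]
tcp_rot: [0.999, -0.043, 0.001, -0.0]
contact_force: [-0.1, -0.5, -0.7]
opening: 0.156
finger_force: 33.4
```

Call:
step_arm:
  increments:
    - [[0,0,-2],[0,0,0]]
    - [[0,0,-2],[0,0,0]]
    - [[0,0,0],[0,0,0]]
    - [[0,0,0],[0,0,0]]

```text
time: 8.9
eef_pos: [0.4171, 0.2682, 0.0631]
tcp_rot: [0.999, -0.043, -0.0, 0.0]
contact_force: [-0.4, 0.9, -0.3]
opening: 0.155
finger_force: 33.4
```

Call:
step_arm:
  increments:
    - [[0,0,-2],[0,0,0]]
    - [[0,0,-2],[0,0,0]]
    - [[0,0,0],[0,0,0]]
    - [[0,0,0],[0,0,0]]

```text
time: 9.23
eef_pos: [0.4171, 0.2683, 0.059]
tcp_rot: [0.999, -0.043, -0.0, 0.0]
contact_force: [0.2, -0.2, -0.0]
opening: 0.155
finger_force: 33.4
```

Call:
step_arm:
  increments:
    - [[0,0,-2],[0,0,0]]
    - [[0,0,-2],[0,0,0]]
    - [[0,0,0],[0,0,0]]
    - [[0,0,0],[0,0,0]]

```text
time: 9.57
eef_pos: [0.4172, 0.2683, 0.0551]
tcp_rot: [0.999, -0.043, -0.0, 0.0]
contact_force: [-1.2, 0.5, -1.0]
opening: 0.158
finger_force: 33.4
```

Call:
step_arm:
  increments:
    - [[0,0,-2],[0,0,0]]
    - [[0,0,-2],[0,0,0]]
    - [[0,0,0],[0,0,0]]
    - [[0,0,0],[0,0,0]]

```text
time: 9.9
eef_pos: [0.4172, 0.2683, 0.0511]
tcp_rot: [0.999, -0.043, -0.0, 0.0]
contact_force: [0.2, 0.9, -1.3]
opening: 0.158
finger_force: 33.4
```

Call:
step_arm:
  increments:
    - [[0,0,-2],[0,0,0]]
    - [[0,0,-2],[0,0,0]]
    - [[0,0,0],[0,0,0]]
    - [[0,0,0],[0,0,0]]

```text
time: 10.23
eef_pos: [0.4171, 0.2683, 0.0471]
tcp_rot: [0.999, -0.043, -0.0, 0.0]
contact_force: [0.0, -0.2, -0.6]
opening: 0.154
finger_force: 33.4
```

Call:
step_arm:
  increments:
    - [[0,0,-2],[0,0,0]]
    - [[0,0,0],[0,0,0]]
    - [[0,0,0],[0,0,0]]

```text
time: 10.48
eef_pos: [0.4172, 0.2683, 0.0452]
tcp_rot: [0.999, -0.043, -0.0, 0.0]
contact_force: [-0.6, 0.8, -0.6]
opening: 0.157
finger_force: 33.4
```

Call:
step_arm:
  increments:
    - [[0,0,-1],[0,0,0]]
    - [[0,0,0],[0,0,0]]
    - [[0,0,0],[0,0,0]]

```text
time: 10.73
eef_pos: [0.4173, 0.2683, 0.0443]
tcp_rot: [0.999, -0.043, -0.0, -0.0]
contact_force: [0.5, 0.6, -0.9]
opening: 0.156
finger_force: 33.4
```

Call:
step_arm:
  increments:
    - [[0,0,-1],[0,0,0]]
    - [[0,0,0],[0,0,0]]
    - [[0,0,0],[0,0,0]]

```text
time: 10.98
eef_pos: [0.4175, 0.2684, 0.0437]
tcp_rot: [0.999, -0.043, 0.0, -0.0]
contact_force: [-1.0, -0.8, 1.2]
opening: 0.159
finger_force: 33.7
```

The spacer touched the bed at the expected height (TCP 0.0437). Now one small nudge, then release.

Call:
step_arm:
  increments:
    - [[0,0,-0.5],[0,0,0]]
    - [[0,0,0],[0,0,0]]
    - [[0,0,0],[0,0,0]]

```text
time: 11.23
eef_pos: [0.4175, 0.2684, 0.0436]
tcp_rot: [0.999, -0.043, -0.0, 0.0]
contact_force: [-1.1, 0.1, 5.1]
opening: 0.162
finger_force: 34.4
```

Call:
step_arm:
  increments:
    - [[0,0,0],[0,0,0]]
    - [[0,0,0],[0,0,0]]
    - [[0,0,0],[0,0,0]]
    - [[0,0,0],[0,0,0]]
    - [[0,0,0],[0,0,0]]
    - [[0,0,0],[0,0,0]]
  fingers: 0

```text
time: 11.73
eef_pos: [0.4172, 0.2683, 0.0427]
tcp_rot: [0.999, -0.043, -0.0, 0.0]
contact_force: [0.5, 0.4, -0.1]
opening: 0.498
finger_force: 0.0
```

Call:
step_arm:
  increments:
    - [[0,0,10],[0,0,0]]
    - [[0,0,20],[0,0,0]]
    - [[0,0,30],[0,0,0]]
    - [[0,0,30],[0,0,0]]
    - [[0,0,20],[0,0,0]]
    - [[0,0,0],[0,0,0]]
    - [[0,0,0],[0,0,0]]

```text
time: 12.32
eef_pos: [0.4183, 0.2688, 0.155]
tcp_rot: [0.999, -0.043, 0.002, -0.001]
contact_force: [0.7, -0.6, -1.0]
opening: 0.501
finger_force: 0.0
```

```bash
python3 - <<'E'
from h import *
s=readout.get_state(); print(s['eef_pos'])
sc=snap('scene','s4.png'); tp=snap('top','t4.png')
print(proj('scene',[[.4167,.2684,.07],[.4167,.2684,.014]]).round(1))
cv2.imwrite('pics/c4.png',np.hstack([cv2.resize(sc[195:265,195:265],(400,400),interpolation=2),cv2.resize(tp[250:330,180:260],(400,400),interpolation=2)]))
E
```

```text
[0.41833067 0.26875342 0.15498176]
[[236.7 241.3]
 [238.2 259.5]]
```

View pics/c4.png

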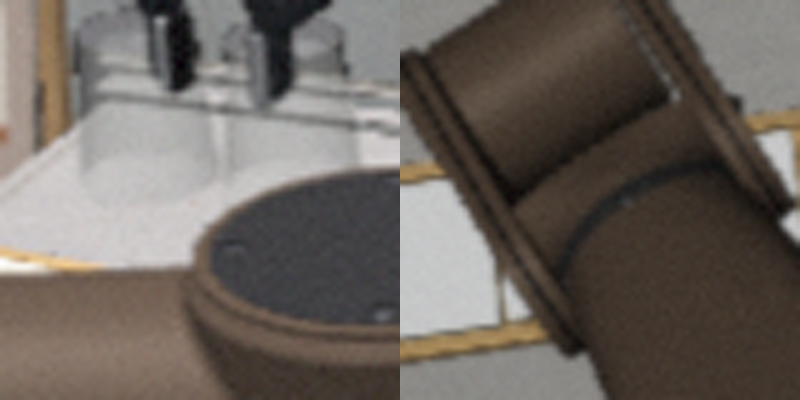

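The gripper is empty and clear, at scene crop (170–270, 50). The seated spacer is hidden by the arm in both views. There is time in hand, so I swing aside, shutting the fingers on the way, and check from the top.

Call:
step_arm:
  increments:
    - [[0,0,30],[0,0,0]]
    - [[-12,35,10],[0,0,0]]
    - [[-18,35,0],[0,0,0]]
    - [[-20,34,0],[0,0,0]]
    - [[-22,33,0],[0,0,0]]
    - [[-24,32,0],[0,0,0]]
    - [[-26,30,0],[0,0,0]]
    - [[-28,28,0],[0,0,0]]
  fingers: -1

```text
time: 13.08
eef_pos: [0.2655, 0.4959, 0.1906]
tcp_rot: [0.999, -0.043, -0.001, 0.001]
contact_force: [0.3, 0.6, -0.0]
opening: 0.001
finger_force: 0.0
```

Call:
step_arm:
  increments:
    - [[-20,30,0],[0,0,0]]
    - [[-20,30,0],[0,0,0]]
    - [[-20,30,0],[0,0,0]]
    - [[0,0,0],[0,0,0]]

```text
time: 13.42
eef_pos: [0.2031, 0.5882, 0.1903]
tcp_rot: [0.999, -0.04, -0.002, 0.001]
contact_force: [0.2, -0.6, 0.4]
opening: 0.002
finger_force: 0.0
```

```bash
python3 - <<'E'
from h import *
s=readout.get_state(); print(s['eef_pos'])
tp=snap('top','t5.png'); b=cv2.resize(tp[265:330,155:275],None,fx=6,fy=6,interpolation=2)
x=np.array([.9961,-.088,0]); y=np.array([.088,.9961,0]); J=np.array([.4167,.2694,.07])
for sx,sy in((-1,1),(-1,-1),(1,-1),(1,1)): print(proj('top',J+sx*.025*x+sy*.007*y).round(1))
cv2.imwrite('pics/c5.png',b)
E
```

```text
[0.2031232  0.58823159 0.19034625]
[[228.7 301.1]]
[[234.  300.3]]
[[231.9 281.9]]
[[226.7 282.6]]
```

View pics/c5.png

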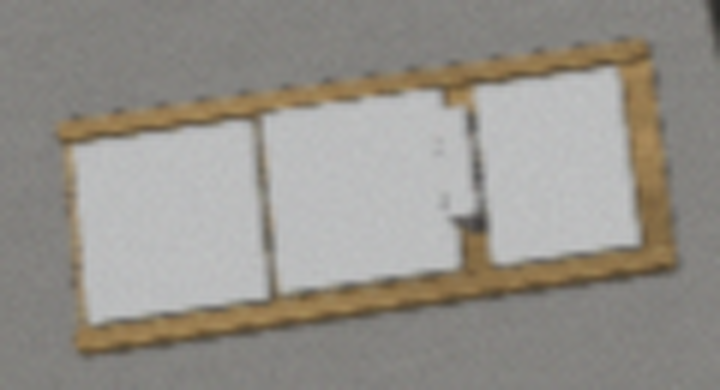

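The top crop shows the spacer seated where predicted in the wide joint: top face at crop (440–470, 105–216), against predicted 442–474 by 102–216. Now I go back and press the loose tile.

Call:
step_arm:
  increments:
    - [[24,-29,0],[0,0,0]]
    - [[24,-29,0],[0,0,0]]
    - [[24,-29,0],[0,0,0]]
    - [[24,-29,0],[0,0,0]]
    - [[24,-29,0],[0,0,0]]
    - [[24,-29,0],[0,0,0]]
    - [[24,-29,0],[0,0,0]]
    - [[24,-29,0],[0,0,0]]

```text
time: 14.13
eef_pos: [0.3996, 0.3502, 0.1913]
tcp_rot: [0.999, -0.043, -0.001, 0.001]
contact_force: [-0.3, 0.8, -0.3]
opening: 0.004
finger_force: 0.0
```

Call:
step_arm:
  increments:
    - [[24,-29,0],[0,0,0]]
    - [[0,0,-30],[0,0,0]]
    - [[0,0,-40],[0,0,0]]
    - [[0,0,-40],[0,0,0]]
    - [[0,0,-30],[0,0,0]]
    - [[0,0,0],[0,0,0]]
    - [[0,0,0],[0,0,0]]
    - [[0,0,0],[0,0,0]]

```text
time: 14.8
eef_pos: [0.4242, 0.3243, 0.054]
tcp_rot: [0.999, -0.043, 0.001, -0.0]
contact_force: [0.7, 0.2, 0.8]
opening: 0.0
finger_force: 0.0
```

Call:
step_arm:
  increments:
    - [[0,0,-5],[0,0,0]]
    - [[0,0,-5],[0,0,0]]
    - [[0,0,-5],[0,0,0]]
    - [[0,0,-2],[0,0,0]]
    - [[0,0,0],[0,0,0]]
    - [[0,0,0],[0,0,0]]
    - [[0,0,0],[0,0,0]]

```text
time: 15.38
eef_pos: [0.4234, 0.3245, 0.036]
tcp_rot: [0.999, -0.043, 0.0, -0.0]
contact_force: [-0.0, -0.2, -0.1]
opening: -0.002
finger_force: 0.0
```

Call:
step_arm:
  increments:
    - [[0,0,-2],[0,0,0]]
    - [[0,0,-2],[0,0,0]]
    - [[0,0,0],[0,0,0]]
    - [[0,0,0],[0,0,0]]

```text
time: 15.72
eef_pos: [0.4238, 0.3246, 0.0323]
tcp_rot: [0.999, -0.043, 0.0, -0.0]
contact_force: [0.3, 0.8, 4.0]
opening: 0.003
finger_force: 1.4
```

Call:
step_arm:
  increments:
    - [[0,0,-2],[0,0,0]]
    - [[0,0,0],[0,0,0]]
    - [[0,0,0],[0,0,0]]

```text
time: 15.97
eef_pos: [0.4238, 0.3246, 0.0302]
tcp_rot: [0.999, -0.043, 0.0, -0.0]
contact_force: [-0.1, 0.6, 4.0]
opening: 0.0
finger_force: 2.2
```

Call:
step_arm:
  increments:
    - [[0,0,-2],[0,0,0]]
    - [[0,0,0],[0,0,0]]
    - [[0,0,0],[0,0,0]]

```text
time: 16.22
eef_pos: [0.4238, 0.3246, 0.0284]
tcp_rot: [0.999, -0.043, 0.0, -0.0]
contact_force: [0.3, -0.0, 5.9]
opening: 0.004
finger_force: 2.9
```

Call:
step_arm:
  increments:
    - [[0,0,-1],[0,0,0]]
    - [[0,0,0],[0,0,0]]
    - [[0,0,0],[0,0,0]]

```text
time: 16.47
eef_pos: [0.4238, 0.3246, 0.0275]
tcp_rot: [0.999, -0.043, 0.0, -0.0]
contact_force: [-1.8, -0.4, 6.8]
opening: -0.001
finger_force: 3.2
```

Call:
step_arm:
  increments:
    - [[0,0,-1],[0,0,0]]
    - [[0,0,0],[0,0,0]]
    - [[0,0,0],[0,0,0]]

```text
time: 16.72
eef_pos: [0.4238, 0.3246, 0.0266]
tcp_rot: [0.999, -0.043, 0.0, -0.0]
contact_force: [-1.6, -1.3, 6.4]
opening: -0.0
finger_force: 3.5
```

Call:
step_arm:
  increments:
    - [[0,0,-1],[0,0,0]]
    - [[0,0,0],[0,0,0]]
    - [[0,0,0],[0,0,0]]

```text
time: 16.97
eef_pos: [0.4238, 0.3246, 0.026]
tcp_rot: [0.999, -0.043, 0.0, -0.0]
contact_force: [-2.1, -1.4, 9.0]
opening: 0.003
finger_force: 4.6
```

Contact with the bed is starting. A bit more push for a firm hold.

Call:
step_arm:
  increments:
    - [[0,0,-0.5],[0,0,0]]
    - [[0,0,0],[0,0,0]]
    - [[0,0,0],[0,0,0]]
    - [[0,0,0],[0,0,0]]

```text
time: 17.3
eef_pos: [0.4238, 0.3246, 0.026]
tcp_rot: [0.999, -0.042, 0.0, -0.0]
contact_force: [-3.4, -1.8, 12.1]
opening: -0.0
finger_force: 6.0
```

Call:
step_arm:
  increments:
    - [[0,0,-0.5],[0,0,0]]
    - [[0,0,0],[0,0,0]]
    - [[0,0,0],[0,0,0]]
    - [[0,0,0],[0,0,0]]

```text
time: 17.63
eef_pos: [0.4238, 0.3246, 0.026]
tcp_rot: [0.999, -0.042, -0.0, 0.0]
contact_force: [-4.2, -2.3, 14.4]
opening: -0.003
finger_force: 7.4
```

The height has stopped at 0.026 m while the force still rises, so the tile is on its bed with about 14 N holding it. Handing in.

```bash
python3 -c "
from plant import sign_off; print(sign_off())"
```

```text
the job is handed in; nothing more can be done
None
```

The spacer was seen seated in the wide joint after I let go of it, and the job was handed in at about 17.6 s with the loose tile held flush under about 14 N; the sign-off returned no verdict.

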